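Extend the bench magnifier over a bearing and hold it

ROBOT

A 6-joint arm with a two-finger parallel gripper is mounted at the origin on a cart in front of the work surface, level with it; the furniture and walls round the work are solid. World frame = base frame: x ahead of the robot, y to its left, z up, the work surface at z = 0. Lengths are in m, angles in rad, forces in N, time in s.
With the tool pointing down it reaches from about 0.375 to 0.975 m from the base axis. Payload 3.8 kg.
Tool frame: the origin (TCP) lies at the very end of the fingers, on their centre line; the grasp point (between the pads) lies 19 mm behind it (robot.grip_point_offset is the distance from the TCP to the grasp point, in m); z points along the fingers, y is the line along which they close (so a half turn about z gives the same grasp; the last joint's range is limited). The gripper opens to 88 mm and grips with 3 to 60 N. Pads are 18 mm wide; open, the fingers measure 123 mm over their backs; the gripper's body (75 mm by 187 mm) begins 45 mm behind the grasp point.
Start: joints at [1.228, 0.264, 1.604, -0, 1.274, -0.037], TCP at [0.203, 0.644, 0.239] pointing down, gripper open.
Joint ranges: [-2.63, 2.63], [-0.94, 2.18], [0.31, 2.57], [-1.31, 4.45], [0, 2.66], [-2.55, 2.55]. Speed limits (rad/s): [2.57, 2.57, 3.14, 3.14, 3.14, 3.14].

INTERFACE

Orientations are given as a unit quaternion [w, x, y, z].
In Python, from plant import robot gives the robot as it stands. Calls block until the motion is done:
- robot.reach(position, orientation): joint-space move of the TCP to a pose.
- robot.move_linear(position, velocity=0.15, orientation=None, force_limit=None): straight line of the TCP; orientation=None keeps the orientation; velocity is the mean speed in m/s. With force_limit (N) it stops when the force on the tool has changed by that much, and returns True; else False.
- robot.set_joints(angles): joint-space move.
- robot.set_gripper(opening, newtons=None): finger opening in m; newtons is the grip in N (None keeps the last); returns when the fingers have stopped.
- robot.sleep(seconds).
- robot.ik(position, orientation): joint angles nearest the present ones, or None.
- robot.camera(name): name is "side" or "top"; returns a dict with "image" (384x512x3 uint8, red, green, blue), "intrinsics" (3x3 intrinsics, pixels), "world_to_cam" (4x4, takes a point from world to camera coordinates). Camera axes: x right, y down, z forward; pixel columns grow to the right and rows downward; lengths in m; the calibration is good to about 2 mm. A picture is of the moment at which its call begins. There is no depth.
A pose or a line that the arm cannot do raises robot.Unreachable and nothing moves.
- robot.sign_off(): hands the job in; it is judged then, once.
Readings, each from a call of its own:
- robot.get_time(): time.
- robot.get_joint_positions(): joint angles.
- robot.get_qd(): joint speeds.
- robot.get_tau(): joint torques, N m.
- robot.get_ee_pos(): TCP position.
- robot.get_eef_rot(): TCP orientation.
- robot.get_contact_force(): force on the tool from outside, world axes, zero at the start.
- robot.get_ft_torque(): the same for the moment, N m.
- robot.get_finger_gap(): finger opening in m.
- robot.get_finger_force(): force on a finger pad.
Only numpy, scipy, OpenCV 4.12 (cv2) and the standard library are available. Lean on these libraries where they do the work, as an engineer would, in place of code of your own. Each camera call takes 0.05 s, during which the arm holds its last target. There are 200 camera calls.

TASK

Bring the lens of the bench magnifier over the ball bearing for inspection: first, with the tube still fully in, lower the arm until it is level and swing it round until it points straight at the bearing. Then squeeze the red button on the grip behind the lens and, keeping it squeezed, pull the tube out past its first stop to the second stop at the end of its travel, so that the lens stands over the bearing. The tube is sprung and slips back if let go, so finish while still holding the grip with the tube fully out; leave the bearing and the things lying about undisturbed.

Things in the scene. Friction and masses are not known exactly. Their poses are not given: they have to be found in the camera images.
- stand: Fixed grey foot, strip 80 mm wide, 10 mm high; origin on the bench under the column (40 mm wide). Its x runs 355 mm along the strip (to the robot's right, yaw near -90 deg), with a black rubber specimen pad 80x120 mm centred at x = 300 mm, top at z = 14 mm. Swivel and tilt axes cross at the pivot, 165 mm above the origin. Only position and yaw vary
- swivel (a joint): Turn of the arm about the vertical axis through the pivot, rad: 0 along the stand's x, positive counter-clockwise from above, range -1.2..1.2. Stiff friction joint (0.4 N m), stays where left
- tilt (a joint): Tilt of the arm about a level axis through the pivot, across the arm, rad: 0 level, positive lens end up, range -0.35..0.75 (level is not an end stop). Stiff friction joint (0.8 N m), stays where left
- tube (a joint): Steel tube (17 mm) drawn out of the blue barrel (26 mm, collar 30 mm, ends 130 mm from the pivot), along the arm, m: 0 in, locked; 0.04 first stop, locks if the button is out there; 0.08 second stop, end of travel, no lock. A spring draws it in with 3 N (in) to 4.6 N (out); drag 25 N s/m. With the button out it cannot be pulled from 0 or from the first stop
- grip: Black grip block on the tube's end: 36 mm along the arm, 23 wide, 28 high; origin at its middle on the arm's axis, 160 mm from the pivot with the tube in. x points out along the arm to the lens, y to the left across the arm, z up off it. Pinched across y: red button on the -y side, ribs on the +y side; 31 mm over the button, 25 pressed. Free below for over 120 mm
- button (a joint): Red spring button, 26 mm along the arm x 18 mm high, on the -y side of the grip, centred on it; m pressed in across the arm: 0 out, 0.006 fully in (4.4 N); the tube is free from about 0.0045
- lens (a point): Centre of the round lens (67 mm over its black rim, 8 mm thick), 62 mm out from the grip's origin along its x and 5 mm below; axes as the grip's. With the tube at the second stop and level it is 302 mm from the pivot axis and 160 mm above the bench
- bearing: Steel ball bearing, 47 mm across, 14 mm thick, lying flat on the specimen pad, 300 to 304 mm along the stand's x and up to 30 mm to either side; origin at the centre of its underside
- oil_can: Red oil can with a thin spout, 64x73x176 mm, standing on the bench beyond the bearing; bystander, origin at the centre of its underside
- test_cup: White cup, 67 mm across, 58 mm high, bystander on the bench; origin at the centre of its underside
- screwdriver: Screwdriver with orange handle, 173 mm long, bystander lying on the bench; origin at the centre of its underside
Not all that is in view belongs to the job. What is shaped like the bearing but brown or turquoise is not meant.

How it is judged:
By the outcome, as a careful person would: the job done as asked, in the order asked, and still so for the second after the job is handed in, while the arm keeps its last pose, push and grip.
It also fails if it takes over 35 s, if anything falls off the work surface, if the arm or the gripper's body presses on something with over 40 N, if the wrist force passes 120 N, or if a joint passes its speed limit or range.

## Working session

There is one attempt and no reset: what is moved stays moved. The work goes in short steps, each a Python script; the robot and the scene stay as the last script left them, time stands still between calls to the robot, and variables do not carry over. Pictures are saved under pics/ and viewed, at most 10 in all, crops included, and the job is handed in when it is done.

```bash
ls; mkdir -p pics; python3 - <<'E'
from plant import robot
import cv2,numpy as np
for n in("side","top"):
    c=robot.camera(n); cv2.imwrite(f"pics/{n}0.png",cv2.resize(c["image"][:,:,::-1],(800,600),interpolation=cv2.INTER_CUBIC))
    print(n,c["intrinsics"].round(2).tolist(),c["world_to_cam"].round(4).tolist())
print(robot.get_time(),robot.get_eef_rot(),robot.grip_point_offset)
E
```

```text
pics
side [[412.71, 0.0, 250.83], [0.0, 412.71, 183.74], [0.0, 0.0, 1.0]] [[-0.9879, -0.1535, 0.0232, 0.5012], [-0.1043, 0.5455, -0.8316, 0.1576], [0.115, -0.8239, -0.5549, 1.0575], [0.0, 0.0, 0.0, 1.0]]
top [[437.37, 0.0, 253.11], [0.0, 437.37, 191.66], [0.0, 0.0, 1.0]] [[0.0206, -0.999, 0.0401, -0.0612], [-0.9896, -0.026, -0.1414, 0.5152], [0.1423, -0.0368, -0.9891, 1.0832], [0.0, 0.0, 0.0, 1.0]]
0.1 [-1.84364975e-04  1.52283156e-01  9.88336403e-01 -9.80643693e-04] 0.0187
```

View pics/side0.png

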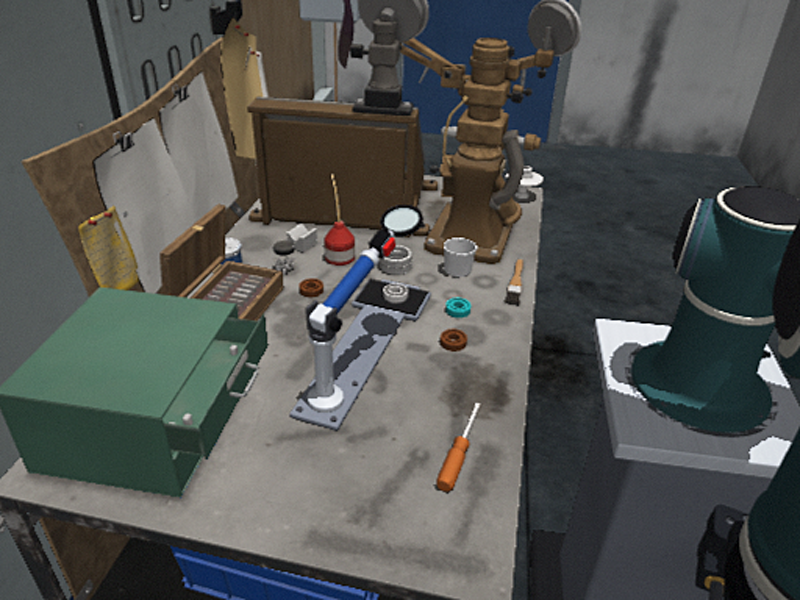

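View pics/top0.png

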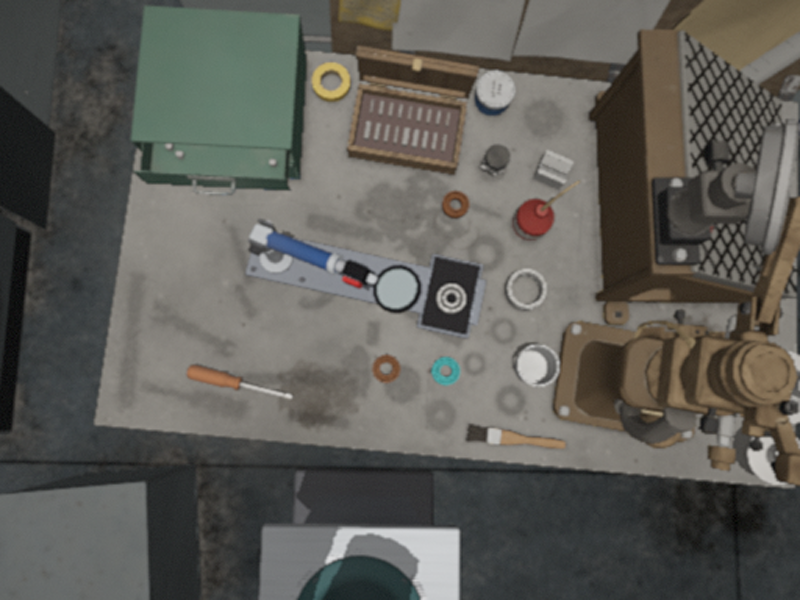

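Candidates for the bearing: the steel ring on the pad at top (451,298), the brown rings at (455,204) and (386,368), the turquoise one at (446,371) and a large white ring at (525,289), all in the top view. Only the first is steel and lies on the pad, so I take that one and confirm it in an enlarged crop.

```bash
python3 - <<'E'
import cv2
from plant import robot
t=robot.camera("top")["image"][:,:,::-1]; s=robot.camera("side")["image"][:,:,::-1]
cv2.imwrite("pics/tc.png",cv2.resize(t[134:224,154:314],None,fx=5,fy=5,interpolation=cv2.INTER_CUBIC))
cv2.imwrite("pics/sc.png",cv2.resize(s[128:276,182:292],None,fx=4,fy=4,interpolation=cv2.INTER_CUBIC))
E
```

```text
(no output)
```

View pics/tc.png

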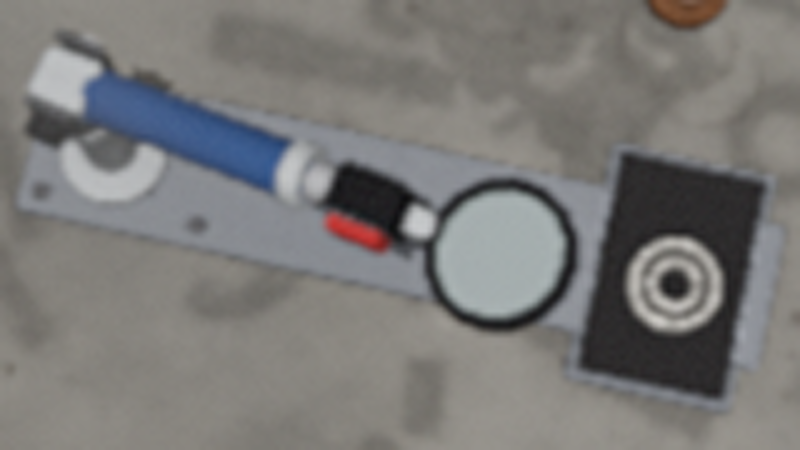

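View pics/sc.png

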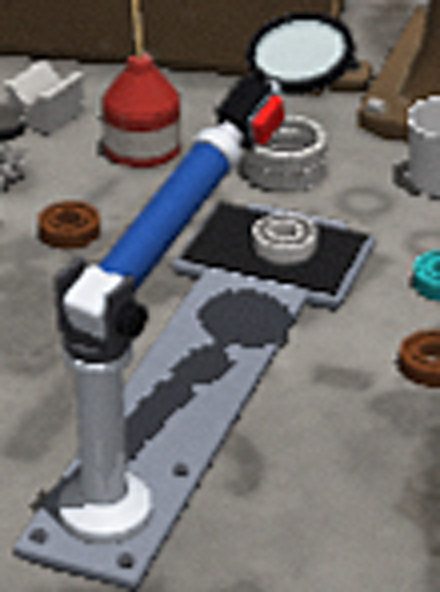

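The crop confirms it: the steel bearing sits on the black pad at crop (676,284). The arm is tilted up and swung towards stand +y, with the red button on the robot's side. I'll fit the stand and arm pose from points read in both views.

```bash
cat >h.py <<'E'
import numpy as np
from scipy.optimize import least_squares
from scipy.spatial.transform import Rotation as R
K={"side":np.array([[412.71,0,250.83],[0,412.71,183.74],[0,0,1]]),"top":np.array([[437.37,0,253.11],[0,437.37,191.66],[0,0,1]])}
T={"side":np.array([[-0.9879,-0.1535,0.0232,0.5012],[-0.1043,0.5455,-0.8316,0.1576],[0.115,-0.8239,-0.5549,1.0575]]),
"top":np.array([[0.0206,-0.999,0.0401,-0.0612],[-0.9896,-0.026,-0.1414,0.5152],[0.1423,-0.0368,-0.9891,1.0832]])}
def proj(c,p):
    q=K[c]@(T[c]@np.append(p,1)); return q[:2]/q[2]
def stand(s,p): # s=x,y,yaw
    c,n=np.cos(s[2]),np.sin(s[2]); return np.array([s[0]+c*p[0]-n*p[1],s[1]+n*p[0]+c*p[1],p[2]])
def arm(s,sw,ti,p): # p in arm frame from pivot
    q=R.from_euler("z",sw).apply(R.from_euler("y",-ti).apply(p)); return stand(s,q+[0,0,.165])
tc=lambda u,v:np.array([154+u/5,134+v/5]); sc=lambda u,v:np.array([182+u/4,128+v/4])
def tool(yaw): # tool down, tool y along arm y (arm heading yaw, world)
    x=np.array([np.cos(yaw),np.sin(yaw),0]); y=np.array([-np.sin(yaw),np.cos(yaw),0]); z=np.array([0,0,-1.])
    return R.from_matrix(np.c_[-x,y,z]) # right handed: -x cross y = z(-)
def quat(r): q=r.as_quat(); return q[[3,0,1,2]]
E
python3 - <<'E'
from h import *
pad=[(.26,.06,.012),(.34,.06,.012),(.34,-.06,.012),(.26,-.06,.012)]
tp=[tc(612,146),tc(776,178),tc(729,408),tc(569,376)]; sp=[sc(215-43,268),sc(215,205),sc(374,238),sc(333,306)]
def f(v):
    s,sw,ti,b=v[:3],v[3],v[4],v[5:7]; r=[]
    for p,a,c in zip(pad,tp,sp): r+=[proj("top",stand(s,p))-a,proj("side",stand(s,p))-c]
    r+=[proj("side",stand(s,(0,0,.014)))-sc(106,505)]
    L=arm(s,sw,ti,(.222,0,-.005)); r+=[proj("top",L)-tc(501,254),proj("side",L)-sc(301,50)]
    B=stand(s,(*b,.028)); r+=[proj("top",B)-tc(676,284),proj("side",B)-sc(287,231)]
    return np.concatenate(r)
o=least_squares(f,[.6,.3,-1.57,.1,.4,.3,0],loss="soft_l1"); v=o.x
print(v.round(4)); print(f(v).reshape(-1,2).round(1).tolist())
s=v[:3]; sw=np.arctan2(v[6],v[5])
print("grip",arm(s,v[3],v[4],(.16,0,0)),"lens",arm(s,v[3],v[4],(.222,0,-.005)),"bearing",stand(s,(*v[5:],.014)),"target sw",sw,"yaw",s[2]+sw)
np.save("v.npy",v)
from plant import robot
for r,h in((.16,v[3]),(.16,sw),(.24,sw)):
    p=arm(s,h,0,(r,0,0)); print(p, robot.ik([p[0],p[1],.3],quat(tool(s[2]+h))), robot.ik([p[0],p[1],.146],quat(tool(s[2]+h))))
E
```

```text
[ 0.5855  0.1546 -1.7566 -0.2055  0.3039  0.3034 -0.0076]
[[0.6, 0.6], [1.8, -3.0], [-2.7, 0.5], [0.9, -1.0], [-1.9, -1.4], [-1.7, -1.3], [0.2, -1.3], [0.5, -3.7], [0.4, 0.1], [-0.7, -0.0], [-0.4, 0.3], [-0.4, 0.2], [-0.2, -1.2]]
grip [0.52728262 0.01346261 0.21288493] lens [ 0.50414867 -0.04260704  0.22666952] bearing [ 0.52195144 -0.14214231  0.014     ] target sw -0.025204415880864875 yaw -1.7818045641157416
[0.52448555 0.00668338 0.165     ] [-3.47470328e-02 -5.62929443e-02  1.84308401e+00 -4.44089210e-16
  1.35480159e+00  3.56567981e-01] [-3.47470328e-02  5.84784315e-02  2.02033912e+00 -4.44089210e-16
  1.06277511e+00  3.56567981e-01]
[ 0.55199891 -0.00186252  0.165     ] [-4.84979728e-02 -2.19332623e-03  1.79044967e+00 -4.44089210e-16
  1.35333631e+00  1.62510264e-01] [-4.84979728e-02  1.09971309e-01  1.96436277e+00 -4.44089210e-16
  1.06725858e+00  1.62510264e-01]
[ 0.53524324 -0.08008814  0.165     ] [-1.94552478e-01 -2.33720124e-02  1.81137753e+00 -4.44089210e-16
  1.35358714e+00  1.64557592e-02] [-1.94552478e-01  8.98685414e-02  1.98653985e+00 -4.44089210e-16
  1.06518426e+00  1.64557592e-02]
```

My rim corners belonged to the foot plate; the black area is the 80x120 mm pad. Refitting with the black corners.

```bash
python3 - <<'E'
from h import *
pad=[(.26,.06,.014),(.34,.06,.014),(.34,-.06,.014),(.26,-.06,.014)]
tp=[tc(621,150),tc(770,182),tc(726,399),tc(579,368)]; sp=[sc(178,267),sc(219,207),sc(371,238),sc(331,298)]
def f(v):
    s,sw,ti,b=v[:3],v[3],v[4],v[5:7]; r=[]
    for p,a,c in zip(pad,tp,sp): r+=[proj("top",stand(s,p))-a,proj("side",stand(s,p))-c]
    r+=[proj("side",stand(s,(0,0,.014)))-sc(106,505)]
    L=arm(s,sw,ti,(.222,0,-.005)); r+=[proj("top",L)-tc(501,254),proj("side",L)-sc(301,50)]
    B=stand(s,(*b,.028)); r+=[proj("top",B)-tc(676,284),proj("side",B)-sc(287,231)]
    G=arm(s,sw,ti,(.13,0,0)); r+=[proj("top",G)-tc(302,174),proj("side",G)-sc(230,146)]
    return np.concatenate(r)
o=least_squares(f,[.6,.3,-1.57,.1,.4,.3,0],loss="soft_l1"); v=o.x
print(v.round(4)); print(f(v).reshape(-1,2).round(1).tolist())
s=v[:3]; sw=np.arctan2(v[6],v[5])
print("grip",arm(s,v[3],v[4],(.16,0,0)),"bearing",stand(s,(*v[5:],.014)),"target sw",sw,"yaw",s[2]+sw)
for r in(0,.16): print(tc(0,0),(proj("top",arm(s,v[3],v[4],(r,0,0)))-[154,134])*5,(proj("side",arm(s,v[3],v[4],(r,0,0)))-[182,128])*4)
np.save("v.npy",v)
E
```

```text
[ 0.5864  0.1534 -1.7599 -0.2101  0.3058  0.3024 -0.0078]
[[-0.6, -0.3], [0.4, -3.5], [-1.0, -0.3], [0.0, -2.3], [-0.9, 0.4], [-0.8, -2.0], [-1.4, 0.1], [1.0, -2.5], [0.1, -0.3], [-0.5, 0.2], [-0.1, 0.1], [-0.4, 0.2], [-0.2, -1.2], [1.6, 1.2], [-2.2, -0.6]]
grip [0.5271452  0.01286492 0.21317628] bearing [ 0.52195144 -0.14214231  0.014     ] target sw -0.025688145635838926 yaw -1.7856276711223131
[154. 134.] [66.43870109 85.63848406] [ 97.16493757 301.08750604]
[154. 134.] [369.34766879 202.98531196] [247.62470121 110.08019438]
```

Everything matches: tilt is +0.306, swivel is -0.21, and the target swivel is -0.026. The arm must therefore swing towards +y, which means pushing on the button side, so I'll swing it by the barrel. First I push the grip's top down to level with closed fingertips.

```bash
python3 - <<'E'
from h import *; from plant import robot; import cv2
v=np.load("v.npy"); s,sw,ti=v[:3],v[3],v[4]; q=quat(tool(s[2]+sw))
p=robot.get_ee_pos(); robot.move_linear([p[0],p[1],.34],velocity=.25)
robot.set_gripper(0.0,20)
a=arm(s,sw,ti,(.16,0,.014)); robot.reach([a[0],a[1],.33],q)
robot.move_linear([a[0],a[1],a[2]+.015],velocity=.15)
for t in (ti,ti*.66,ti*.33,0):
    b=arm(s,sw,t,(.16,0,.014)); print(robot.move_linear([b[0],b[1],b[2]-(.001 if t==0 else 0)],velocity=.06,force_limit=30),robot.get_contact_force().round(1))
print(robot.get_ee_pos(),b,robot.get_time())
c=robot.camera("side")["image"][:,:,::-1];d=robot.camera("top")["image"][:,:,::-1]
m=np.hstack([cv2.resize(x,(400,450),interpolation=cv2.INTER_CUBIC) for x in(c[110:245,180:300],d[110:245,150:270])]); cv2.imwrite("pics/down.png",m)
E
```

```text
False [1.  0.1 0.2]
False [-0.   0.4  0.3]
False [-0.1  0.   0.8]
False [-0.9 -0.  -0.5]
[0.5238087  0.00594527 0.17728592] [0.52425915 0.00602347 0.179     ] 6.975
```

View pics/down.png

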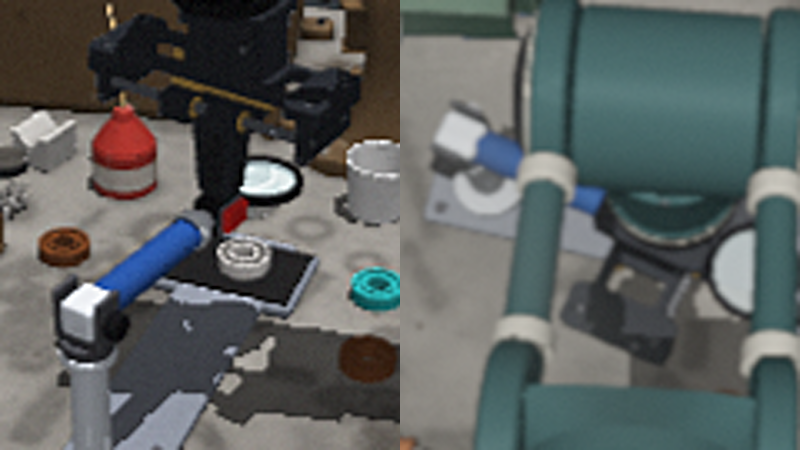

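The arm is down to about level with the tube in and the tip at z=0.177. The side crop shows the lens at (268,184). Next I lift, grip the barrel lightly at r=0.10, swing to the target heading, release and check.

```bash
python3 - <<'E'
from h import *; from plant import robot; import cv2
v=np.load("v.npy"); s,sw=v[:3],v[3]; tg=np.arctan2(v[6],v[5])
L=np.array([180+268/3.333,110+184/3.333])
for t in(-.03,0,.03): print(t,proj("side",arm(s,sw,t,(.222,0,-.005)))-L)
p=robot.get_ee_pos(); robot.move_linear([p[0],p[1],.25],velocity=.2)
robot.set_gripper(.06,8)
P=lambda a,z:(arm(s,a,0,(.10,0,0))*[1,1,0]+[0,0,z])
q=lambda a:quat(tool(s[2]+a))
robot.move_linear(P(sw,.25),velocity=.2); robot.move_linear(P(sw,.146),velocity=.15,force_limit=15)
robot.set_gripper(.015,8); print(robot.get_finger_gap(),robot.get_contact_force().round(1))
for k in(.33,.67,1.): a=sw+k*(tg-sw); robot.move_linear(P(a,.146),velocity=.04,orientation=q(a),force_limit=30)
print(robot.get_contact_force().round(1),robot.get_ee_pos(),P(tg,.146))
robot.set_gripper(.05,8); robot.move_linear(P(tg,.25),velocity=.2)
b=arm(s,tg,0,(.06,.0,0)); robot.move_linear([b[0]-.12,b[1]+.12,.30],velocity=.25)
print(robot.get_time())
for n in("side","top"):
    c=robot.camera(n)["image"][:,:,::-1]; cv2.imwrite(f"pics/{n}2.png",c)
c=cv2.imread("pics/side2.png");d=cv2.imread("pics/top2.png")
m=np.hstack([cv2.resize(x,(400,450),interpolation=cv2.INTER_CUBIC) for x in(c[110:245,180:300],d[120:255,190:310])]); cv2.imwrite("pics/swung.png",m)
E
```

```text
-0.03 [-2.50815093 -0.65900464]
0 [-2.37451109 -2.90528307]
0.03 [-2.27963727 -5.13529158]
0.025544545310182604 [ 1.5 -1.6  0.9]
[-0.7  0.6  2.1] [0.5652238  0.05574763 0.14608465] [0.5651295  0.05574196 0.146     ]
13.5167
```

View pics/swung.png

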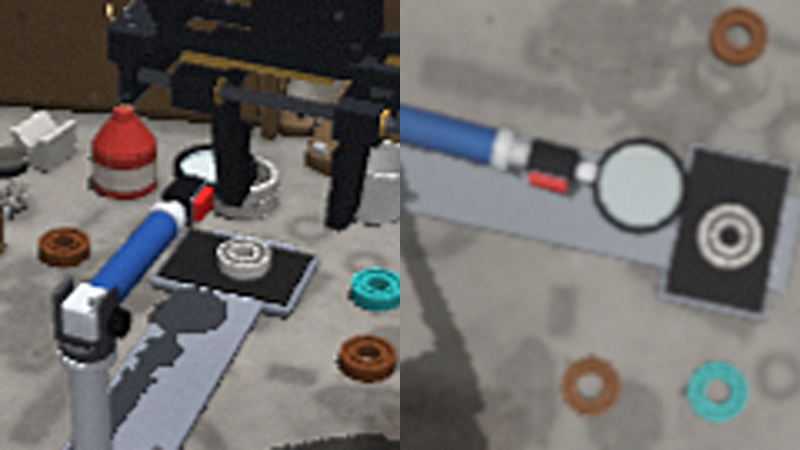

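Top view: lens at crop (640,185), bearing at (730,236). The arm is swung and the tube is in. I'll check tilt and swivel numerically using the red button's centroid and the lens.

```bash
python3 - <<'E'
from h import *; import cv2
v=np.load("v.npy"); s=v[:3]; tg=np.arctan2(v[6],v[5])
def red(im,box):
    x0,y0,x1,y1=box; c=im[y0:y1,x0:x1].astype(int); m=(c[:,:,2]>130)&(c[:,:,1]<70)&(c[:,:,0]<70)
    y,x=np.nonzero(m); return np.array([x.mean()+x0,y.mean()+y0]),m.sum()
def small(f): return cv2.resize(cv2.imread(f),(512,384),interpolation=cv2.INTER_AREA)
B=(.16,-.0175,0)
for f,box,c in(("pics/side0.png",(240,140,262,170),"side"),("pics/top0.png",(210,170,240,190),"top")):
    print(c,red(small(f),box),proj(c,arm(s,v[3],v[4],B)))
bs,_=red(cv2.imread("pics/side2.png"),(230,160,250,182)); bt,_=red(cv2.imread("pics/top2.png"),(222,166,245,182))
lt=np.array([190+240/3.333,120+185/3.333]); print(bs,bt,lt)
o=least_squares(lambda w:np.concatenate([proj("side",arm(s,*w,B))-bs,proj("top",arm(s,*w,B))-bt,proj("top",arm(s,*w,(.222,0,-.005)))-lt]),[tg,0])
print(tg,o.x,o.fun.round(1))
for t in(-.03,0,.03): print(t,proj("side",arm(s,tg,t,B))-bs,proj("top",arm(s,tg,t,B))-bt,proj("top",arm(s,tg,t,(.222,0,-.005)))-lt)
E
```

```text
side (array([248.34482759, 155.93103448]), np.int64(29)) [250.1107533  157.57238289]
top (array([224.97058824, 180.14705882]), np.int64(34)) [224.50055439 181.85932218]
[240.39285714 169.57142857] [235.0625 175.5   ] [262.00720072 175.50555056]
-0.025688145635838926 [-0.02656621 -0.00310412] [ 0.9  0.3 -1.5 -0.4 -0.4 -0.8]
-0.03 [0.81319144 1.76118315] [-1.47310929 -0.08096693] [-0.5866194  -0.46749787]
0 [0.8439447  0.11072326] [-1.4509115  -0.44884311] [-0.31008125 -0.9607947 ]
0.03 [ 0.85288148 -1.52022654] [-1.49023959 -0.83527078] [-0.11488709 -1.48168783]
```

Swivel is right on target and tilt is within about 0.01 of level, so no correction is needed before the pinch. Next: pinch the grip to press the button, trim the height 1.5 mm to level, and pull slowly to the second stop.

```bash
python3 - <<'E'
from h import *; from plant import robot; import cv2
v=np.load("v.npy"); s=v[:3]; a=np.arctan2(v[6],v[5]); q=quat(tool(s[2]+a))
P=lambda r,z:(arm(s,a,0,(r,0,0))*[1,1,0]+[0,0,z])
robot.set_gripper(.06,20)
robot.reach(P(.16,.25),q); robot.move_linear(P(.16,.145),velocity=.15,force_limit=15)
robot.set_gripper(.015,25); robot.sleep(.2); print(robot.get_finger_gap(),robot.get_finger_force(),robot.get_contact_force().round(1),robot.get_time())
robot.move_linear(P(.16,.1465),velocity=.02)
f0=robot.get_contact_force(); u=P(1,0)-P(0,0)
for r in(.18,.20,.22,.234): 
    h=robot.move_linear(P(r,.1465),velocity=.03,force_limit=15); print(r,h,(robot.get_contact_force()@u).round(1),robot.get_finger_gap()); 
    if h: break
h=robot.move_linear(P(.243,.1465),velocity=.02,force_limit=9)
e=robot.get_ee_pos(); print(h,((e-P(0,0))@u),e[2],robot.get_contact_force()@u,robot.get_finger_gap(),robot.get_time())
for n in("side","top"): cv2.imwrite(f"pics/{n}3.png",robot.camera(n)["image"][:,:,::-1])
c=cv2.imread("pics/side3.png");d=cv2.imread("pics/top3.png")
m=np.hstack([cv2.resize(x,(400,450),interpolation=cv2.INTER_CUBIC) for x in(c[110:245,180:300],d[120:255,190:310])]); cv2.imwrite("pics/out.png",m)
E
```

```text
0.023531426410132998 24.99738863669336 [ 2.  -1.   1.3] 16.625
0.18 False -3.5 0.02347003518775924
0.2 False -2.8 0.023749946001353727
0.22 False -4.3 0.02345546854822131
0.234 False -3.9 0.023260294454820613
True 0.23978957068724216 0.14548446842623455 -4.568931850661096 0.02359980639565856 20.3917
```

View pics/out.png

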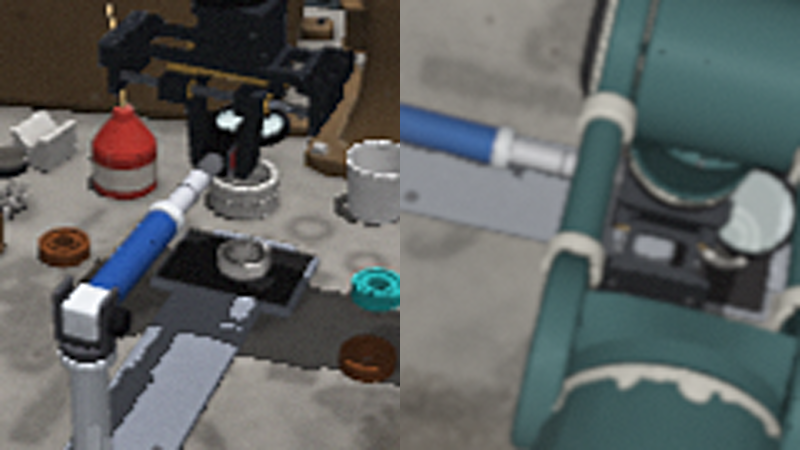

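The tube is out to about r=0.240, with the lens at side crop (252,123) and top crop (757,212). The force at rest equals the spring alone, so I'll pull once more without the early stop, to press lightly against the end stop, and check the lens numerically.

```bash
python3 - <<'E'
from h import *; from plant import robot
v=np.load("v.npy"); s=v[:3]; a=np.arctan2(v[6],v[5])
P=lambda r,z:(arm(s,a,0,(r,0,0))*[1,1,0]+[0,0,z]); u=P(1,0)-P(0,0)
for t in(-.02,0,.02):
    L=arm(s,a,t,(.302,0,-.005)); print(t,proj("side",L)-[180+252/3.333,110+123/3.333],proj("top",L)-[190+357/3.333,120+212/3.333])
r=((robot.get_ee_pos()-P(0,0))@u)
for d in(.001,.002,.003):
    h=robot.move_linear(P(r+d,.1465),velocity=.01,force_limit=20); robot.sleep(.2)
    print(d,h,((robot.get_ee_pos()-P(0,0))@u),robot.get_ee_pos()[2],robot.get_contact_force()@u,robot.get_contact_force().round(1),robot.get_time())
    if robot.get_contact_force()@u<-10: break
E
```

```text
-0.02 [-0.93223924  0.16824041] [-1.99352331 -0.41449448]
0 [-0.8500948  -1.77390411] [-1.57047296 -0.8201323 ]
0.02 [-0.78287402 -3.70871327] [-1.19362593 -1.24327798]
0.001 False 0.24036221945989186 0.14611817710832 -4.685723841737619 [ 1.2  4.5 -4.4] 21.0917
0.002 False 0.2404723981698805 0.14616228069289808 -8.211032021097205 [ 3.1  7.7 -4.6] 21.5417
0.003 False 0.24052870195504195 0.14617419867933973 -10.506934551761193 [ 3.1 10.1 -4.8] 21.9917
```

The tube is against the second stop (r=0.2405, pull 10.5 N against a 4.6 N spring). One enlarged look at the lens over the bearing from the top.

```bash
python3 - <<'E'
from h import *; from plant import robot; import cv2
v=np.load("v.npy"); s=v[:3]; a=np.arctan2(v[6],v[5])
d=robot.camera("top")["image"][:,:,::-1]; e=robot.camera("side")["image"][:,:,::-1]
def z(im,x0,y0,c):
    m=cv2.resize(im[y0:y0+60,x0:x0+50],None,fx=8,fy=8,interpolation=cv2.INTER_CUBIC)
    pts=[arm(s,a,0,(.302+.0335*np.cos(t),.0335*np.sin(t),-.005)) for t in np.linspace(0,6.28,60)]
    for p in pts: u=(proj(c,p)-[x0,y0]+.5)*8; cv2.circle(m,tuple(int(i) for i in u),1,(0,255,0),-1)
    return m
cv2.imwrite("pics/fin.png",np.hstack([z(d,270,155,"top"),z(e,230,130,"side")]))
E
```

```text
(no output)
```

View pics/fin.png

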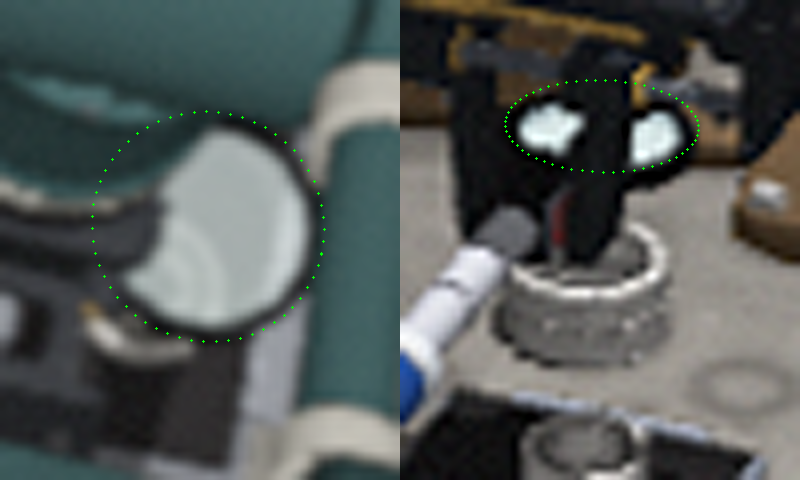

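In the top view the predicted rim circle (centre (208,227)) lies on the visible lens rim. In the side view the rim is about 1.5 px low, the same bias as at the pad corners. So the lens is over the bearing, level and fully out, and I'm handing in.

```bash
python3 -c "
from plant import robot
print(robot.get_finger_gap(),robot.get_ee_pos(),robot.get_time(),robot.get_contact_force()); print(robot.sign_off())"
```

```text
0.02372582316547646 [ 0.53465711 -0.08145539  0.14618071] 22.0917 [ 3.64630508 10.82925399 -4.15468797]
the job is handed in; nothing more can be done
None
```

The job is handed in at about 22 s: the arm is level and pointing at the steel bearing, the tube is held at its second stop with the button squeezed, and by the top camera the lens stands over the bearing; no verdict came back.

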